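Snap the cup head onto the tube mixer and keep it pressed home

TASK

Fit the cup-shaped mixing head (the one with the slim neck, not the flat platform head) onto the upright steel stud of the tube mixer: pick it up, set it straight over the stud, press down until its lip clicks past the spring balls, and keep pressing so that the sprung ring under it is pushed about halfway down or more. Finish like that, still holding the head and pressing it down without letting go; leave the other things on the bench where they stand.

Things in the scene. Friction and masses are not known exactly. Their poses are not given: they have to be found in the camera images.
- head_center (a point): Cup-shaped mixing head, grey plastic, 56 to 104 g, standing loose on the bench, neck up. Round: skirt 48 mm diameter, 36 mm tall; above it a neck 32 mm diameter (34 at the very top), 30 mm tall; 66 mm tall in all. Point on its axis, half-way up (33 mm above its underside); z up. Grip it round neck or skirt.
- head_foot (a point): Centre of the same head's underside, where its bore opens: 33 mm diameter, 34 mm deep, narrowed in its lowest 4 mm by a lip of 26.5 mm bore. z up.
- mixer: Tube mixer: white box 135 x 130 mm (x, y), fixed to the bench, dial on its front (-x), grey deck 70 mm above the bench. Origin at the centre of its underside. The steel stud stands upright on the centre of the deck.
- seat_rest (a point): Fixed point on the stud's axis at the rest height of the seat ring's top, 9 mm above the deck; z up. The clicked head's underside comes to rest here, and goes lower as the ring is pressed.
- stud_top (a point): Centre of the stud's top, 28 mm above seat_rest. Stud 24 mm diameter, its top 8 mm tapering to 12 mm. Four spring balls in its side 9.5 mm above seat_rest: the head's underside meets them when 14 mm above seat_rest; passing them takes about 8 to 10 N; the force drops (click) at about 5 mm above it.
- seat (a joint): Dark steel sprung ring, 46 mm diameter, round the foot of the stud: how far it is pressed down, m; 0 at rest, 0.005 fully down. About 1.3 N starts it, 2.5 N more per mm, 14 N fully down. Under the head, the head's underside lies this far below seat_rest.
- platform: Flat platform head, same grey plastic: a round disc 76 mm in diameter and 8 mm thick on a round foot 48 mm in diameter, 38 mm tall in all; loose. Origin at the centre of its underside. Not wanted; to be left standing.
- beaker: Small clear beaker, 52 mm in diameter, 68 mm tall, loose. Origin at the centre of its underside. To be left standing.
- bottle: Amber bottle, 60 mm in diameter, 130 mm tall, loose, towards the back. Origin at the centre of its underside. To be left standing.
- rack: White tube rack with capped tubes, 70 x 160 mm (x, y), 80 mm tall, loose, towards the back. Origin at the centre of its underside. To be left alone.
- slidebox: Flat closed slide box, 90 x 170 mm (x, y), 35 mm tall, loose, at the right. Origin at the centre of its underside. To be left alone.
- dish: Covered culture dish, 94 mm in diameter, 16 mm tall, loose, at the left. Origin at the centre of its underside. To be left alone.
- heater: Block heater, a white box 150 x 130 mm, 80 mm tall with an aluminium block on top and a few capped tubes up to 98 mm, fixed to the bench on the other side from the mixer. Origin at the centre of its underside. Only in the way.
Mind the look-alikes: they are no part of the job. What is shaped like the mixer but pink is not meant.

How it is judged:
By the outcome, as a careful person would: the job done as asked, in the order asked, and still so for the second after the job is handed in, while the arm keeps its last pose, push and grip.
It also fails if it takes over 42 s, if anything falls off the work surface, if the arm or the gripper's body presses on something with over 40 N, if the wrist force passes 120 N, or if a joint passes its speed limit or range.

ROBOT

A 7-joint arm with a two-finger parallel gripper is mounted at the origin on the work surface. World frame = base frame: x ahead of the robot, y to its left, z up, the work surface at z = 0. Lengths are in m, angles in degrees, forces in N, time in s.
With the tool pointing down it reaches from about 0.4 to 0.9 m from the base axis. Payload 5.5 kg.
Tool frame: the origin (TCP) lies on the centre line of the jaws, within the pads' length; the fingertips stand 19 mm ahead of it and the grasp point (between the pads) is the TCP; z points along the fingers, y is the direction in which the jaws open and shut (so a half turn about z gives the same grasp; the last joint's range is limited). The gripper opens to 85 mm and grips with 20 to 120 N. Pads are 22 mm wide; open, the fingers measure 114 mm over their backs; the gripper's body (76 mm by 85 mm) begins 54 mm behind the grasp point. The pads swing forward as they close: fully open they stand 13 mm farther back than shut.
Start: joints at [78.392, 28.699, -24.465, 88.831, 12.651, 65.22, -12.049], TCP at [0.292, -0.581, 0.225] pointing down, gripper open.
Joint ranges: [-164.97, 164.97], [-17.58, 116.51], [-87.97, 89.64], [11.32, 138.91], [-80.73, 260.73], [10.89, 115.49], [-147.41, 147.41]. Speed limits (degrees/s): [147.25, 147.25, 180, 180, 180, 180, 180].

INTERFACE

Orientations are given as [roll, pitch, yaw] about the fixed x, y, z axes, in that order (R = Rz(yaw) Ry(pitch) Rx(roll)).
In Python, from workcell import observe, read_camera, calibration, finish_job gives the robot as it stands. The module is installed in compiled form; this text tells all that it offers.
- The arm moves only by the tool play_rows, never from a script. Its argument "steps" is a list of rows, each a list of 7 numbers: the shift along the tool's x, y, z in mm, then the turn, a rotation vector about the tool's x, y, z in degrees, then the opening, from -1 (shut) to 1 (fully open). A call has 1 to 10 rows; each row shifts and turns the pose as measured when the row begins, along the tool's axes as they then stand; what a row does not reach is not made up. A row lasts 1/12 s, in which the tool goes at most 41.7 mm and 7.16 degrees, less where a joint would pass 70% of its speed; a pose out of reach is approached as far as the arm can. A call with a gripper value outside its range is refused whole. The fingers move at their own pace and stop on an object; the grip force is fixed at half the most. Time passes only in rows, so rows that do not move let the fingers close. It gives the time, the measured TCP pose, the force and the opening at its end, in the units of the state.
- observe(): the state, without advancing time (a new reading comes with each control period).
- read_camera(name): name is "scene" or "top" or "wrist"; returns the picture (400x640x3 uint8, red, green, blue); there is no depth.
- calibration(name): a dict with "fx", "fy", "cx", "cy" (pixels), "R" (3x3) and "t" (3): a world point X has camera coordinates R X + t; the wrist camera has in their place "hand_eye" (4x4, takes a point from camera to tool coordinates, whose origin is the TCP and whose axes are the flange's). Camera axes: x right, y down, z forward; pixel columns grow to the right and rows downward; lengths in m; the calibration is good to about 2 mm. The wrist camera is an equidistant fisheye: a pixel r from the principal point sees the ray r / f radians off the axis. A picture is of the moment at which its call begins: read the wrist's pose just before it. calibration takes no time and is no camera call.
- finish_job(): hands the job in, once; it reports no verdict.
The state is a dict: "time": time; "joint_pos": joint angles; "joint_velocities": joint speeds; "joint_torque": joint torques, N m; "tool_pos": TCP position; "orientation": TCP orientation; "contact_force": force on the tool from outside, world axes, zero at the start; "ft_torque": the same for the moment, N m; "opening": finger opening in m.
Only numpy, scipy, OpenCV 4.12 (cv2) and the standard library are available. Lean on these libraries where they do the work, as an engineer would, in place of code of your own. Each camera call takes 0.05 s, during which the arm holds its last target.

## Working session

There is one attempt and no reset: what is moved stays moved. The work goes in short steps, Python scripts to look and compute and a tool call to move; the robot and the scene stay as the last step left them, time stands still between calls to the robot, and variables do not carry over. Pictures are saved under pics/ and viewed, and the job is handed in when it is done.

Besides the shell and the picture viewer there is one more tool, called after ">>>" by a JSON object that holds its "method" and its "body". play_rows: Moves the arm, as the interface text tells. Its arguments: {"type":"object","properties":{"steps":{"type":"array"}},"required":["steps"]}

```bash
mkdir -p pics; cat > h.py <<'E'
import numpy as np, cv2
from workcell import observe, read_camera, calibration, finish_job
def save(n,im): cv2.imwrite(f'pics/{n}.png',cv2.cvtColor(im,cv2.COLOR_RGB2BGR))
E
python3 - <<'E'
from h import *
s=observe(); print(s)
for n in ('scene','top','wrist'):
    im=read_camera(n); np.save(f'{n}0.npy',im); save(n+'0',im); print(n,calibration(n))
E
```

```text
{'time': 0.0, 'joint_pos': array([ 78.39500932,  28.75286463, -24.45332243,  88.89140408,
        12.65232352,  65.21894948, -12.04722455]), 'joint_velocities': array([ 0.09802729,  0.05308644,  0.00874658,  0.01134094,  0.05563426,
       -0.03093229, -0.0116784 ]), 'joint_torque': array([ 4.63766501e-04, -5.69531929e+01, -5.81618965e+00, -2.80934572e+01,
        1.07320072e-02,  1.21040628e-02, -2.25729588e-05]), 'tool_pos': array([ 0.29154892, -0.58016732,  0.22377014]), 'orientation': array([-1.79890518e+02, -2.48677168e-03,  2.66910153e+01]), 'contact_force': array([-0.17721493,  0.72787129, -0.04294914]), 'ft_torque': array([-0.01577148, -0.04248219,  0.01753163]), 'opening': 0.08567690684103466}
scene {'fx': 363.8519915622917, 'fy': 363.8519915622917, 'cx': 324.19090377264183, 'cy': 198.83969699530383, 'R': array([[-0.06309268,  0.99800351,  0.00288121],
       [ 0.79519502,  0.05201542, -0.6041186 ],
       [-0.60306235, -0.03582434, -0.79688921]]), 't': array([ 0.02750286, -0.34954131,  1.53442326])}
top {'fx': 475.6253382296692, 'fy': 475.6253382296692, 'cx': 325.80818922512816, 'cy': 194.96815532046438, 'R': array([[-0.00711756, -0.99996687, -0.00394888],
       [-0.99579016,  0.00744861, -0.09135905],
       [ 0.09138543,  0.003282  , -0.99581019]]), 't': array([-0.00528431,  0.50630604,  1.61328029])}
wrist {'fx': 309.70691628693146, 'fy': 309.70691628693146, 'cx': 314.07658295099503, 'cy': 194.0833024971155, 'hand_eye': array([[-7.99460175e-04, -9.66110886e-01, -2.58126165e-01,
         6.60742391e-02],
       [ 9.99999679e-01, -7.60038300e-04, -2.52506923e-04,
        -3.82929582e-04],
       [ 4.77639150e-05, -2.58126284e-01,  9.66111184e-01,
        -1.50050307e-01],
       [ 0.00000000e+00,  0.00000000e+00,  0.00000000e+00,
         1.00000000e+00]])}
```

View pics/scene0.png

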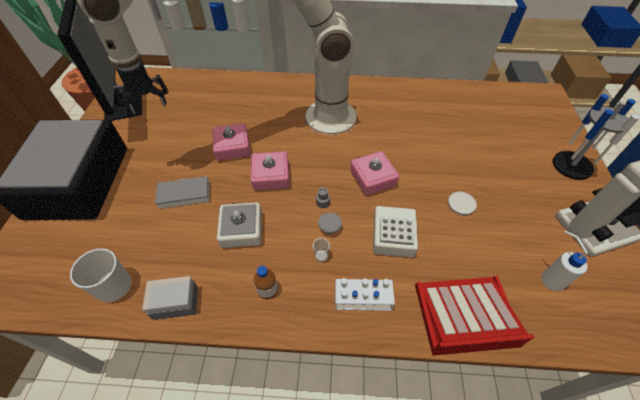

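View pics/top0.png

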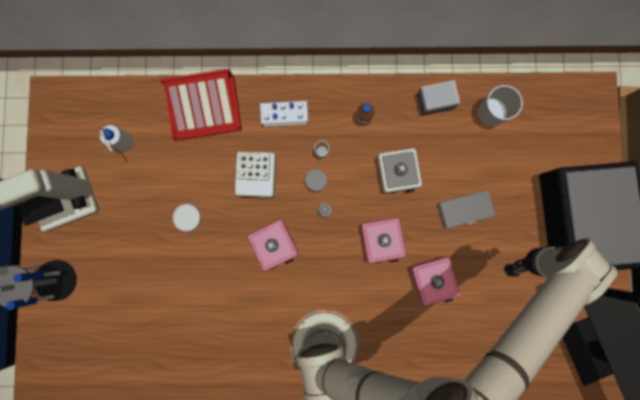

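View pics/wrist0.png

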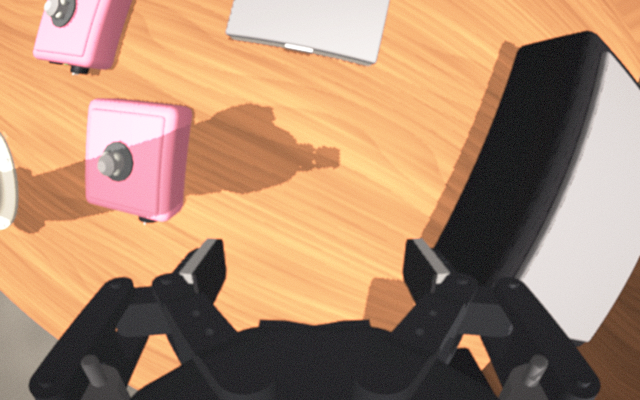

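The scene view shows the white mixer at about (240,222), and in top at (400,170). The three pink boxes, top (272,245), (384,240) and (436,282), are look-alikes. There are two grey heads: the small one at top (325,210), scene (322,197), and the wide disc at top (316,180), scene (330,223). The small one has a slim neck on a skirt, so it fits the description. I'll confirm this with enlarged crops.

```bash
python3 - <<'E'
from h import *
s=np.load('scene0.npy');t=np.load('top0.npy')
a=cv2.resize(s[170:260,210:350],None,fx=5.5,fy=5.5,interpolation=cv2.INTER_CUBIC)[:,:780]
a=cv2.resize(s[175:255,215:345],(780,290*0+300),interpolation=cv2.INTER_CUBIC)
b=cv2.resize(t[145:225,300:430],(780,300),interpolation=cv2.INTER_CUBIC)
save('crop',np.vstack([a,b]))
E
```

```text
(no output)
```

View pics/crop.png

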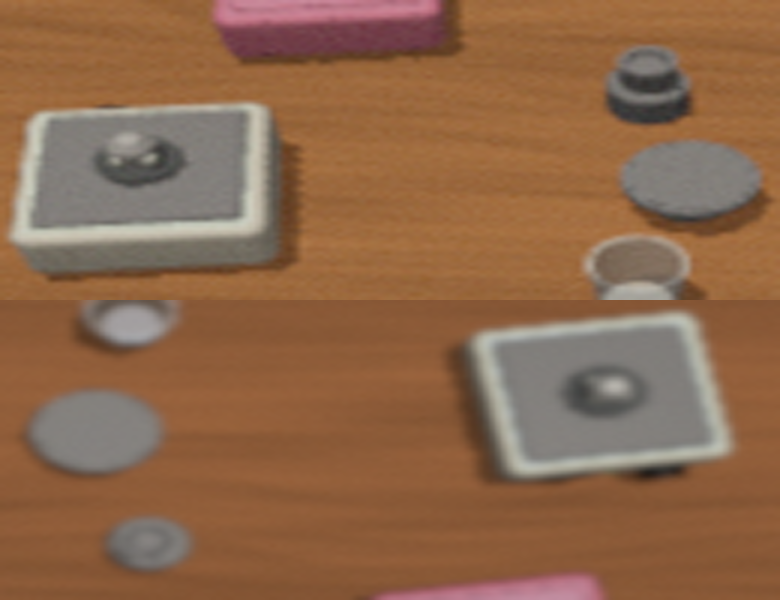

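Confirmed: the small piece at scene (323,195) is neck on skirt. The stud stands on the white mixer. Next I'll triangulate both coarsely.

```bash
cat >> h.py <<'E'
from scipy.spatial.transform import Rotation as Ro
def ray(n,px):
    c=calibration(n);d=np.array([(px[0]-c['cx'])/c['fx'],(px[1]-c['cy'])/c['fy'],1.]);R=np.array(c['R']);return -R.T@np.array(c['t']),R.T@d/np.linalg.norm(d)
def wray(px,s):
    c=calibration('wrist');v=np.array([px[0]-c['cx'],px[1]-c['cy']]);r=np.linalg.norm(v);th=r/c['fx']
    d=np.array([*(np.sin(th)*v/max(r,1e-9)),np.cos(th)]);H=np.array(c['hand_eye']);R=Ro.from_euler('xyz',s['orientation'],degrees=True).as_matrix()
    return R@H[:3,3]+s['tool_pos'],R@H[:3,:3]@d
def wproj(X,s):
    c=calibration('wrist');H=np.array(c['hand_eye']);R=Ro.from_euler('xyz',s['orientation'],degrees=True).as_matrix()
    p=H[:3,:3].T@(R.T@(np.array(X)-s['tool_pos'])-H[:3,3]);th=np.arctan2(np.hypot(p[0],p[1]),p[2]);k=c['fx']*th/np.hypot(p[0],p[1]);return np.array([c['cx']+k*p[0],c['cy']+k*p[1]])
def tri(rs):
    A=0;b=0
    for o,d in rs: P=np.eye(3)-np.outer(d,d);A=A+P;b=b+P@o
    x=np.linalg.solve(A,b);return x,[np.linalg.norm((np.eye(3)-np.outer(d,d))@(x-o)) for o,d in rs]
def onz(r,z): o,d=r;return o+d*(z-o[2])/d[2]
E
python3 - <<'E'
from h import *
print(tri([ray('scene',(323.7,190.5)),ray('top',(324.7,209.5))]))
print(tri([ray('scene',(236.3,213.1)),ray('top',(401.3,167.7))]))
for p in [(316,180),(321,149),(255,174)]: print(onz(ray('top',p),.05))
# mixer edges from top corners
for p in [(300+475/6,145+35/3.75),(300+690/6,145+18/3.75),(300+730/6,145+450/3.75*1-300/3.75),(300+515/6,145+172/3.75)]: print(onz(ray('top',p),.07))
E
```

```text
(array([ 0.45357642, -0.0028865 ,  0.06409641]), [np.float64(0.002178152975745679), np.float64(0.002178152975745685)])
(array([ 0.58753807, -0.25880146,  0.10053448]), [np.float64(0.00037626833595595736), np.float64(0.00037626833595599693)])
[0.55505502 0.0238578  0.05      ]
[0.66152193 0.006227   0.05      ]
[0.57717551 0.23114597 0.05      ]
[ 0.63798569 -0.18974604  0.07      ]
[ 0.65249639 -0.31066507  0.07      ]
[ 0.53304488 -0.33005983  0.07      ]
[ 0.51422251 -0.2098743   0.07      ]
```

>>> {"method": "play_rows", "body": {"steps": [[0, 0, -10, 0, 0, 6.7, 1], [0, 0, -10, 0, 0, 6.7, 1], [0, 0, -10, 0, 0, 6.7, 1], [0, 0, -10, 0, 0, 6.6, 1], [25, -28, 0, 0, 0, 0, 1], [25, -28, 0, 0, 0, 0, 1], [25, -28, 0, 0, 0, 0, 1], [25, -28, 0, 0, 0, 0, 1], [25, -28, 0, 0, 0, 0, 1]]}}

```text
time: 0.9
tool_pos: [0.4116, -0.4484, 0.2604]
orientation: [-179.8, 0.6, -2.7]
contact_force: [-0.1, 0.3, 0.3]
opening: 0.0853
```

>>> {"method": "play_rows", "body": {"steps": [[21, -24, 0, 0, 0, -2.5, 1], [21, -24, 0, 0, 0, 0, 1], [21, -24, 0, 0, 0, 0, 1], [21, -24, 0, 0, 0, 0, 1], [21, -24, 0, 0, 0, 0, 1], [21, -24, 0, 0, 0, 0, 1], [0, 0, 0, 0, 0, 0, 1], [0, 0, 0, 0, 0, 0, 1]]}}

```text
time: 1.57
tool_pos: [0.55, -0.2851, 0.2581]
orientation: [-179.4, 0.5, 0.8]
contact_force: [-0.1, -1.5, 0.7]
opening: 0.0852
```

```bash
cat >> h.py <<'E'
import pickle
def shot(n):
    s=observe(); im=read_camera('wrist'); pickle.dump((s,im),open(n+'.pkl','wb')); save(n,im); print(s['time'],s['tool_pos'],s['orientation'],np.abs(s['joint_velocities']).max(),s['joint_pos'].round(0)); return s,im
E
python3 - <<'E'
from h import *
s,im=shot('w1'); print(wproj([.5875,-.2588,.107],s))
E
```

```text
1.5667 [ 0.5499666  -0.28505158  0.25812104] [-179.37977569    0.49217011    0.77447284] 3.8806557333893776 [ 45.  25. -27.  91.  11.  68. -73.]
[290.11244294 140.66269561]
```

View pics/w1.png

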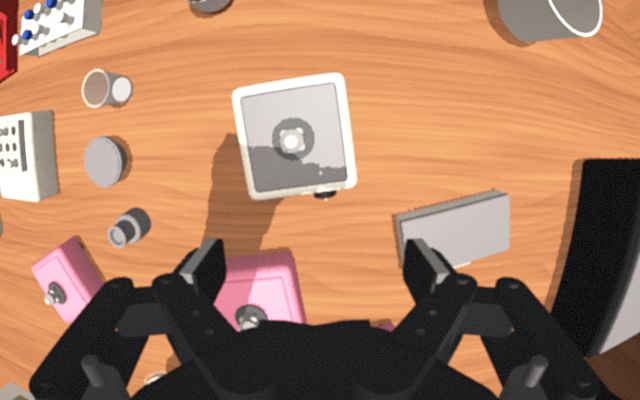

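Stud tip is at (291,141), close to the predicted (290,141). The head is at (120,235). I'll take a second viewpoint on the way to the head.

>>> {"method": "play_rows", "body": {"steps": [[-10, -30, 6, 0, 0, 0, 1], [-10, -30, 6, 0, 0, 0, 1], [-10, -30, 6, 0, 0, 0, 1], [-10, -30, 6, 0, 0, 0, 1], [-10, -30, 6, 0, 0, 0, 1], [0, 0, 0, 0, 0, 0, 1], [0, 0, 0, 0, 0, 0, 1], [0, 0, 0, 0, 0, 0, 1]]}}

```text
time: 2.28
tool_pos: [0.4913, -0.1386, 0.227]
orientation: [-179.5, 0.6, -0.1]
contact_force: [-0.1, 0.4, 0.3]
opening: 0.0856
```

```bash
python3 - <<'E'
from h import *
s,im=shot('w2'); print(wproj([.5875,-.2588,.107],s),wproj([.4536,-.003,.066],s))
s1,im1=pickle.load(open('w1.pkl','rb'))
a=cv2.resize(im1[100:180,250:330],(400,400),interpolation=cv2.INTER_CUBIC)
u,v=wproj([.5875,-.2588,.107],s).astype(int);print(u-40,v-40)
b=cv2.resize(im[max(v-40,0):v+40,max(u-40,0):u+40],(400,400),interpolation=cv2.INTER_CUBIC)
save('c12',np.hstack([a,b]))
E
```

```text
2.2833 [ 0.4912934  -0.13856483  0.22701091] [-1.79526902e+02  6.20864883e-01 -7.12989571e-02] 1.1516686971255647 [ 39.  15. -31. 108.   9.  60. -85.]
[448.45098138  83.73519471] [194.71714742 210.07782965]
408 43
```

View pics/w2.png

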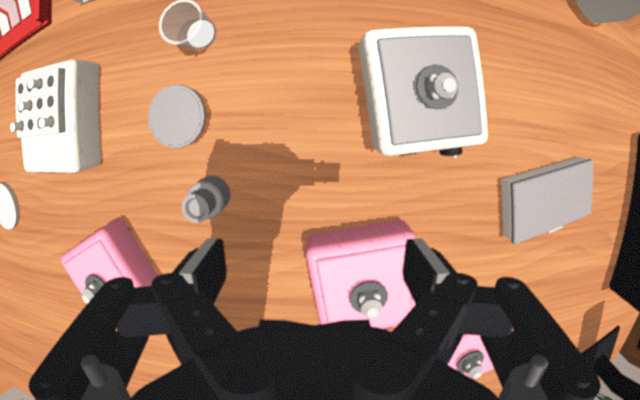

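View pics/c12.png

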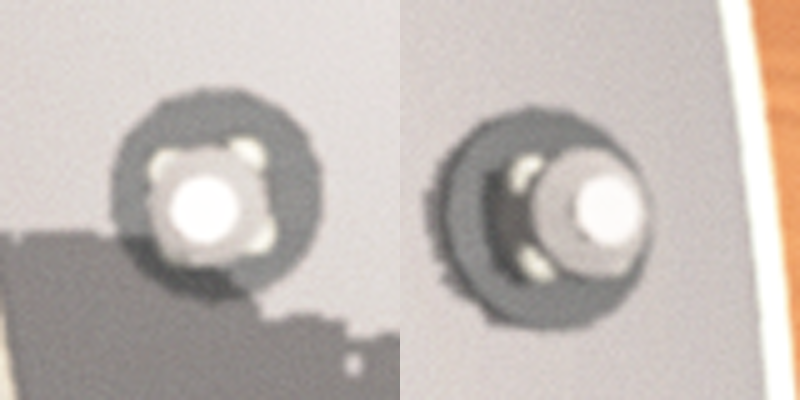

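```bash
python3 - <<'E'
from h import *
s1,im1=pickle.load(open('w1.pkl','rb'));s2,im2=pickle.load(open('w2.pkl','rb'))
print(tri([wray((290.8,141.6),s1),wray((450,85),s2)]))
print(tri([wray((290.8,141.6),s1),wray((450,85),s2),ray('scene',(236.3,213.1)),ray('top',(401.3,167.7))]))
print('ring',onz(wray((250+217/5,100+195/5),s1),.079),onz(wray((408+146/5,43+218/5),s2),.079))
print(tri([wray((118,238),s1),wray((197,207),s2)]))
save('c3',np.hstack([cv2.resize(im1[205:265,85:165],(400,300),interpolation=2),cv2.resize(im2[170:230,165:245],(400,300),interpolation=2)]))
E
```

```text
(array([ 0.58651784, -0.25966295,  0.10846264]), [np.float64(0.00020833566958170836), np.float64(0.0002083356695815049)])
(array([ 0.58709488, -0.25950819,  0.10252733]), [np.float64(0.001062039477996757), np.float64(0.0026645656830601803), np.float64(0.001656739903381419), np.float64(0.0013786346916786149)])
ring [ 0.58653138 -0.25985616  0.079     ] [ 0.58641959 -0.25876167  0.079     ]
(array([ 0.45664479, -0.00788726,  0.06872662]), [np.float64(0.0015431950341632846), np.float64(0.0015431950341634312)])
```

View pics/c3.png

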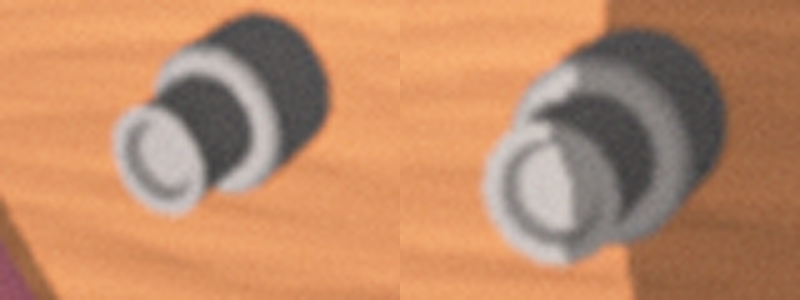

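>>> {"method": "play_rows", "body": {"steps": [[-10, -27, 0, 0, 0, 0, 1], [-10, -27, 0, 0, 0, 0, 1], [-10, -27, 0, 0, 0, 0, 1], [-10, -27, 0, 0, 0, 0, 1], [-10, -27, 0, 0, 0, 0, 1], [0, 0, 0, 0, 0, 0, 1], [0, 0, 0, 0, 0, 0, 1], [0, 0, 0, 0, 0, 0, 1]]}}

```text
time: 3.0
tool_pos: [0.4467, -0.0127, 0.2302]
orientation: [-179.6, 0.2, -1.5]
contact_force: [-0.0, -0.6, 1.3]
opening: 0.0854
```

```bash
python3 - <<'E'
from h import *
s,im=shot('w3'); print(wproj([.4536,-.003,.066],s))
E
```

```text
3.0 [ 0.44666228 -0.01273582  0.23018231] [-179.63192003    0.22371936   -1.51732746] 1.3222974281186806 [ 32.   8. -36. 116.   5.  58. -98.]
[306.29343566 170.19339886]
```

View pics/w3.png

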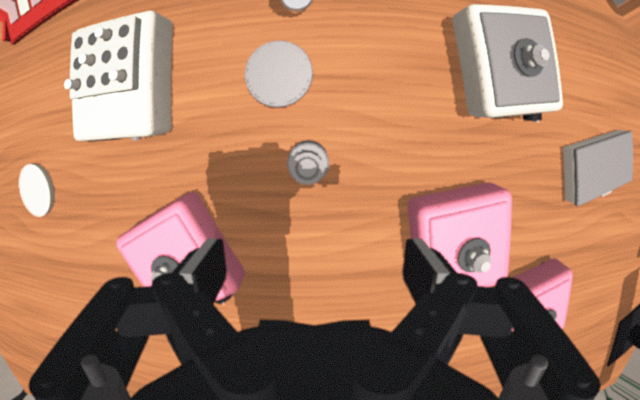

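```bash
python3 - <<'E'
from h import *
S=[pickle.load(open(f'w{i}.pkl','rb')) for i in (1,2,3)]
im=S[2][1]; save('c4',cv2.resize(im[130:200,270:350],(800,560*700//700),interpolation=2))
r=[wray((117,237),S[0][0]),wray((195.4,209),S[1][0])]
print(tri(r))
E
```

```text
(array([ 0.45448414, -0.00336946,  0.06461465]), [np.float64(7.985582626040549e-05), np.float64(7.98558262604367e-05)])
```

View pics/c4.png

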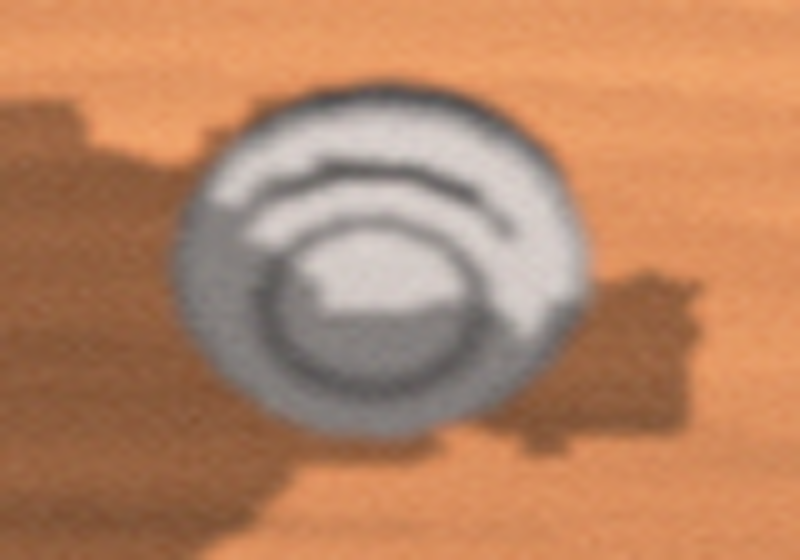

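```bash
python3 - <<'E'
from h import *
S=[pickle.load(open(f'w{i}.pkl','rb')) for i in (1,2,3)]
r=[wray((117,237),S[0][0]),wray((195.4,209),S[1][0]),wray((307.1,167.9),S[2][0])]
print(tri(r))
for q in r: print(onz(q,.066))
s=S[2][0]
R=Ro.from_euler('xyz',s['orientation'],degrees=True).as_matrix()
print(R.T@(np.array([.4540,-.0035,.026])-s['tool_pos'])*1000)
E
```

```text
(array([ 0.45527228, -0.0040234 ,  0.06573336]), [np.float64(0.000293163254566834), np.float64(0.00047292430075663054), np.float64(0.0006635733355339525)])
[ 0.45522073 -0.00449115  0.066     ]
[ 0.45486914 -0.00399368  0.066     ]
[ 0.45598257 -0.00390901  0.066     ]
[  7.88779274  -8.11517145 204.20941123]
```

```bash
python3 - <<'E'
from h import *
s,im=pickle.load(open('w3.pkl','rb'))
for p in [(190,197),(240,270),(412,200),(415,240)]: print(onz(wray(p,s),.06))
R=Ro.from_euler('xyz',s['orientation'],degrees=True).as_matrix()
print(R.T@(np.array([.455,-.004,.1])-s['tool_pos'])*1000)
E
```

```text
[0.4264168  0.13102003 0.06      ]
[0.33419254 0.08116423 0.06      ]
[ 0.41665754 -0.11885395  0.06      ]
[ 0.36783358 -0.1262789   0.06      ]
[  8.61173143  -8.11724566 130.20450661]
```

Those corners leave clearance. I'll descend to about z 0.1, then check the centring.

>>> {"method": "play_rows", "body": {"steps": [[4, -4, 15, 0, 0, 0, 1], [5, -4, 25, 0, 0, 0, 1], [0, 0, 30, 0, 0, 0, 1], [0, 0, 30, 0, 0, 0, 1], [0, 0, 20, 0, 0, 0, 1], [0, 0, 0, 0, 0, 0, 1], [0, 0, 0, 0, 0, 0, 1]]}}

```text
time: 3.63
tool_pos: [0.4641, -0.0165, 0.107]
orientation: [-179.7, -0.2, -2.7]
contact_force: [1.2, -0.7, 0.6]
opening: 0.0854
```

```bash
python3 - <<'E'
from h import *
s,im=shot('w4'); print(wproj([.455,-.004,.066],s))
R=Ro.from_euler('xyz',s['orientation'],degrees=True).as_matrix()
print(R.T@(np.array([.455,-.004,.026])-s['tool_pos'])*1000)
E
```

```text
3.6333 [ 0.46405031 -0.01651757  0.10703552] [-179.74291699   -0.20838206   -2.70482895] 2.4722753315817627 [  27.   21.  -33.  120.   16.   43. -109.]
[297.41089429 229.80042301]
[ -9.92559774 -11.71296695  81.05332871]
```

View pics/w4.png

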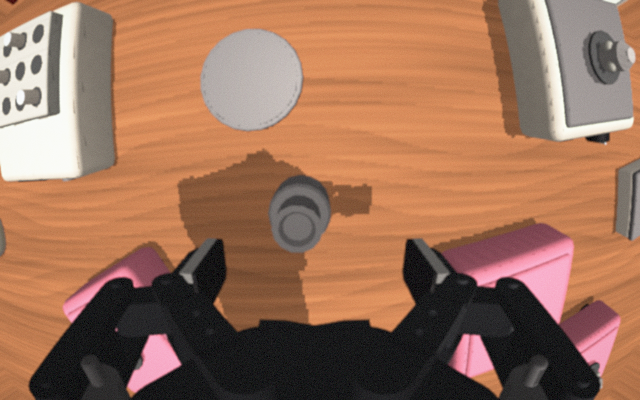

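>>> {"method": "play_rows", "body": {"steps": [[-5, -6, 0, 0, 0, -2, 1], [-5, -6, 0, 0, 0, 0, 1], [0, 0, 0, 0, 0, 0, 1], [0, 0, 0, 0, 0, 0, 1]]}}

```text
time: 4.02
tool_pos: [0.4568, -0.0046, 0.1114]
orientation: [-179.8, -0.6, -0.7]
contact_force: [-0.2, -1.0, 0.9]
opening: 0.0853
```

```bash
cat > d.py <<'E'
import sys
from h import *
s=observe();R=Ro.from_euler('xyz',s['orientation'],degrees=True).as_matrix()
X=np.array([float(a) for a in sys.argv[1:4]])
print(s['tool_pos'].round(4),s['orientation'].round(2),'tool delta mm',(R.T@(X-s['tool_pos'])*1000).round(1),'rot to vertical', (Ro.from_matrix(R.T)*Ro.from_euler('xyz',[180,0,s['orientation'][2]],degrees=True)).as_rotvec(degrees=True).round(2),s['contact_force'].round(1),s['opening'].round(4))
E
python3 d.py .455 -.004 .026
```

```text
Traceback (most recent call last):
  File "d.py", line 5, in <module>
    print(s['tool_pos'].round(4),s['orientation'].round(2),'tool delta mm',(R.T@(X-s['tool_pos'])*1000).round(1),'rot to vertical', (Ro.from_matrix(R.T)*Ro.from_euler('xyz',[180,0,s['orientation'][2]],degrees=True)).as_rotvec(degrees=True).round(2),s['contact_force'].round(1),s['opening'].round(4))
                                                                                                                                                                                                                                                                                     ^^^^^^^^^^^^^^^^^^
AttributeError: 'float' object has no attribute 'round'
```

>>> {"method": "play_rows", "body": {"steps": [[-1, 0, 12, 0, 0.3, 0, 1], [-1, 0, 14, 0, 0.3, 0, 1], [0, 0, 14, 0, 0, 0, 1], [0, 0, 8, 0, 0, 0, 1], [0, 0, 0, 0, 0, 0, 1], [0, 0, 0, 0, 0, 0, 1]]}}

```text
time: 4.52
tool_pos: [0.4606, -0.0042, 0.0673]
orientation: [180.0, -2.0, -0.6]
contact_force: [-0.3, 0.2, 0.2]
opening: 0.0855
```

```bash
sed -i "s/,s\['opening'\].round(4)/,round(s['opening'],4)/" d.py; python3 d.py .455 -.004 .026
```

```text
[ 0.4606 -0.0042  0.0673] [179.98  -1.95  -0.55] tool delta mm [-7.  -0.2 41.1] rot to vertical [ 0.02 -1.95 -0.  ] [-0.3  0.2  0.2] 0.0855
```

>>> {"method": "play_rows", "body": {"steps": [[-3, 0, 2, 0, -1, 0, 1], [-3, 0, 4, 0, -1, 0, 1], [0, 0, 8, 0, 0, 0, 1], [0, 0, 8, 0, 0, 0, 1], [0, 0, 0, 0, 0, 0, 1], [0, 0, 0, 0, 0, 0, 1]]}}

```text
time: 5.02
tool_pos: [0.4565, -0.0043, 0.0452]
orientation: [180.0, 0.0, -0.6]
contact_force: [-0.0, -1.4, -0.6]
opening: 0.0856
```

```bash
python3 d.py .455 -.004 .026
```

```text
[ 0.4565 -0.0043  0.0452] [ 1.7996e+02  2.0000e-02 -5.8000e-01] tool delta mm [-1.5 -0.3 19.2] rot to vertical [0.04 0.02 0.  ] [-0.  -1.4 -0.6] 0.0856
```

>>> {"method": "play_rows", "body": {"steps": [[-1, 0, 6, 0, -0.2, 0, 1], [-1, 0, 7, 0, -0.2, 0, 1], [-0.5, 0, 6, 0, -0.2, 0, 1], [0, 0, 0, 0, 0, 0, 1], [0, 0, 0, 0, 0, 0, 1]]}}

```text
time: 5.43
tool_pos: [0.4531, -0.0043, 0.0238]
orientation: [180.0, 0.7, -0.6]
contact_force: [0.0, -0.5, 0.6]
opening: 0.0854
```

```bash
python3 - <<'E'
from h import *
s,im=shot('w5')
E
python3 d.py .455 -.004 .026
```

```text
5.4333 [ 0.4531364  -0.00426257  0.0237705 ] [179.96643396   0.74731635  -0.57848899] 1.0125912364153118 [  21.   29.  -28.  123.   24.   34. -115.]
[ 0.4531 -0.0042  0.0238] [179.97   0.75  -0.57] tool delta mm [ 1.9 -0.3 -2.2] rot to vertical [0.03 0.75 0.  ] [-0.5 -0.2 -0.6] 0.085
```

View pics/w5.png

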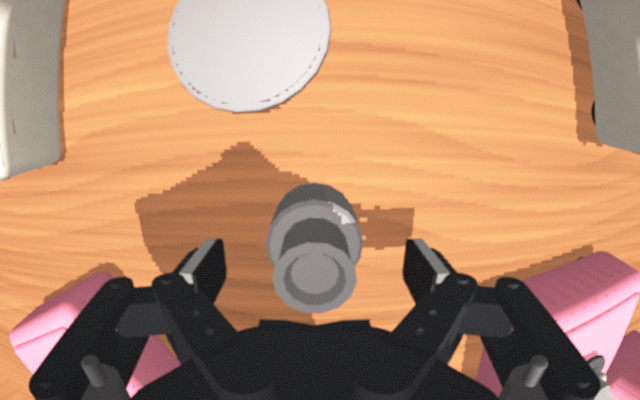

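>>> {"method": "play_rows", "body": {"steps": [[1.5, 0, -1.5, 0, 0.7, 0, 1], [0.3, 0, 0, 0, 0, 0, 1], [0, 0, 0, 0, 0, 0, 1]]}}

```text
time: 5.73
tool_pos: [0.4552, -0.0042, 0.0256]
orientation: [180.0, -0.0, -0.6]
contact_force: [0.2, 0.1, 0.1]
opening: 0.0856
```

```bash
python3 d.py .455 -.004 .026
```

```text
[ 0.4552 -0.0042  0.0256] [ 1.7997e+02 -4.0000e-02 -5.7000e-01] tool delta mm [-0.2 -0.2 -0.4] rot to vertical [ 0.03 -0.04 -0.  ] [0.2 0.1 0.1] 0.0856
```

Well aligned, so I'll close the gripper.

>>> {"method": "play_rows", "body": {"steps": [[0, 0, 0, 0, 0, 0, -1], [0, 0, 0, 0, 0, 0, -1], [0, 0, 0, 0, 0, 0, -1], [0, 0, 0, 0, 0, 0, -1], [0, 0, 0, 0, 0, 0, -1], [0, 0, 0, 0, 0, 0, -1], [0, 0, 0, 0, 0, 0, -1], [0, 0, 0, 0, 0, 0, -1]]}}

```text
time: 6.4
tool_pos: [0.4579, -0.0029, 0.0286]
orientation: [180.0, -0.4, -0.5]
contact_force: [0.2, 0.3, -0.9]
opening: 0.0381
```

```bash
python3 - <<'E'
from h import *
s,im=shot('w6')
E
python3 d.py .455 -.004 .026
```

```text
6.4 [ 0.45791383 -0.00289263  0.02861014] [179.97263418  -0.36825864  -0.51105002] 0.19953206308099963 [  21.   29.  -28.  124.   24.   33. -116.]
[ 0.4578 -0.0029  0.0285] [179.97  -0.36  -0.52] tool delta mm [-2.8  1.1  2.5] rot to vertical [ 0.03 -0.36 -0.  ] [ 0.9  0.7 -0.2] 0.0377
```

View pics/w6.png

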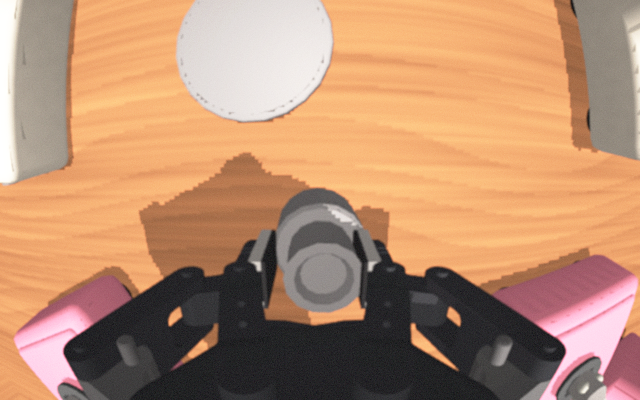

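>>> {"method": "play_rows", "body": {"steps": [[0, 0, 0, 0, 0, 0, -1], [0, 0, 0, 0, 0, 0, -1], [0, 0, 0, 0, 0, 0, -1]]}}

```text
time: 6.7
tool_pos: [0.4573, -0.0032, 0.028]
orientation: [180.0, -0.3, -0.5]
contact_force: [-0.7, 1.0, 1.2]
opening: 0.0378
```

```bash
python3 - <<'E'
from h import *
s,im=shot('w7');print(s['opening'])
print('tcp',wproj(s['tool_pos'],s),'head top',wproj([.455,-.004,.066],s),wproj([.455,-.004,.036],s),wproj([.455,-.004,.0],s))
save('c7',cv2.resize(im[180:340,220:420],(800,600),interpolation=2)[:, :])
E
```

```text
6.7 [ 0.45733279 -0.0031508   0.02804207] [179.97722914  -0.29627226  -0.53863794] 0.07506505895411439 [  21.   29.  -28.  124.   24.   33. -116.]
0.03778992329486322
tcp [315.61365185 241.2156466 ] head top [318.13714439 281.9697644 ] [317.40905631 251.61749648] [316.79955982 226.60012216]
```

View pics/c7.png

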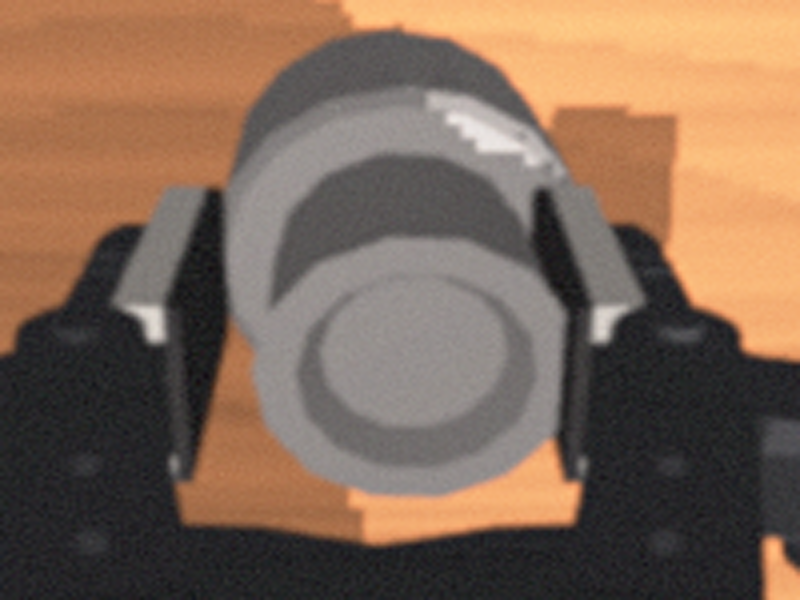

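```bash
python3 - <<'E'
from h import *
im=read_camera('scene');save('s2',cv2.resize(im[140:240,260:390],(780,600),interpolation=2))
E
```

```text
(no output)
```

View pics/s2.png

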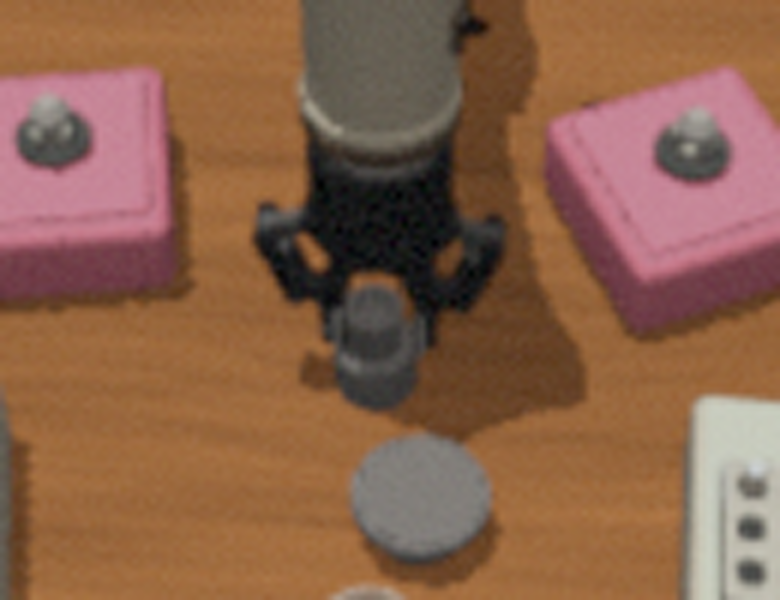

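>>> {"method": "play_rows", "body": {"steps": [[0, 0, 0, 0, 0, 0, 1], [0, 0, 0, 0, 0, 0, 1], [0, 0, 0, 0, 0, 0, 1], [0, 0, 0, 0, 0, 0, 1], [0, 0, 0, 0, 0, 0, 1]]}}

```text
time: 7.22
tool_pos: [0.4574, -0.0033, 0.0281]
orientation: [180.0, -0.3, -0.5]
contact_force: [0.0, 0.8, -0.2]
opening: 0.0855
```

```bash
python3 - <<'E'
from h import *
s,im=shot('w8');print(s['opening'])
print('tcp',wproj(s['tool_pos'],s),'head top',wproj([.455,-.004,.066],s),wproj([.455,-.004,.036],s),wproj([.455,-.004,.0],s))
save('c8',cv2.resize(im[170:330,220:420],(750,600),interpolation=2)[:, :])
E
```

```text
7.2167 [ 0.45742459 -0.0032715   0.02809936] [179.9693561   -0.30289318  -0.54668811] 0.09707794695949917 [  21.   29.  -28.  124.   24.   33. -116.]
0.08551569073635804
tcp [315.61353751 241.21579221] head top [317.86085731 282.08067292] [317.17325768 251.73341395] [316.59776433 226.71368455]
```

View pics/c8.png

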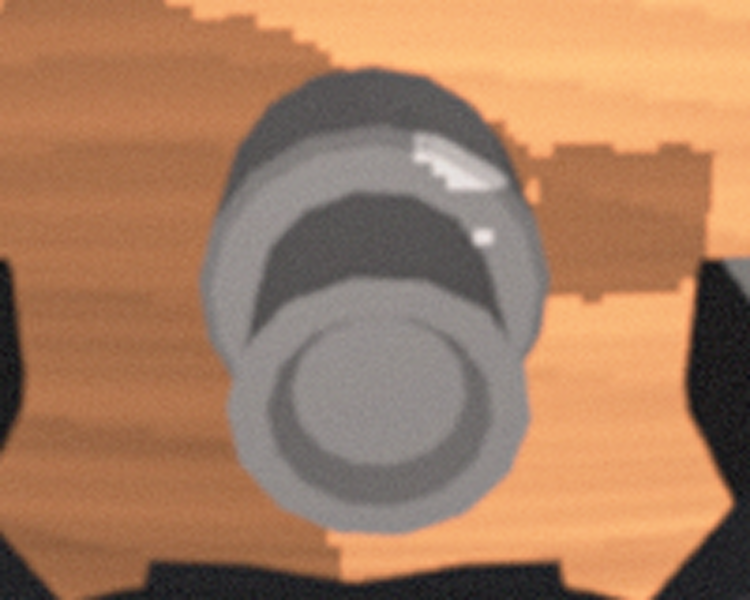

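```bash
python3 - <<'E'
from h import *
s,im=pickle.load(open('w8.pkl','rb'))
print(onz(wray((320,276.7),s),.066))
# base far edge
p=onz(wray((220+372/3.75,170+68/3.75),s),0);print('far base',p,p[0]-.024)
for q in [((220+200/3.75),(170+280/3.75)),((220+547/3.75),(170+280/3.75))]: print('shoulder edge',onz(wray(q,s),.036))
s7,_=pickle.load(open('w7.pkl','rb'))
p=onz(wray((220+395/4,180+30*160/600),s7),0);print('far base7',p)
print('necktop7',onz(wray((323.7,273),s7),.066))
E
python3 d.py .455 -.004 .026
```

```text
[ 0.45761731 -0.0048999   0.066     ]
far base [ 0.47937058 -0.00573927  0.        ] 0.45537058107796163
shoulder edge [0.45901059 0.01808201 0.036     ]
shoulder edge [ 0.45841645 -0.02870131  0.036     ]
far base7 [ 0.47937441 -0.00534449  0.        ]
necktop7 [ 0.45931717 -0.00631155  0.066     ]
[ 0.4575 -0.0033  0.0281] [179.97  -0.31  -0.55] tool delta mm [-2.5  0.8  2.1] rot to vertical [ 0.03 -0.31 -0.  ] [-0.   0.2  0.3] 0.0854
```

>>> {"method": "play_rows", "body": {"steps": [[-0.5, 1.5, 3, 0, -0.3, 0, 1], [0, 0, 0.5, 0, 0, 0, 1], [0, 0, 0, 0, 0, 0, 1]]}}

```text
time: 7.52
tool_pos: [0.4569, -0.005, 0.0243]
orientation: [180.0, 0.0, -0.6]
contact_force: [-0.8, -0.1, 0.2]
opening: 0.0854
```

```bash
python3 d.py .457 -.005 .024
```

```text
[ 0.4569 -0.005   0.0243] [ 1.7997e+02  2.0000e-02 -5.5000e-01] tool delta mm [0.1 0.  0.3] rot to vertical [0.03 0.02 0.  ] [-0.8 -0.1  0.2] 0.0854
```

>>> {"method": "play_rows", "body": {"steps": [[0, 0, 0, 0, 0, 0, -1], [0, 0, 0, 0, 0, 0, -1], [0, 0, 0, 0, 0, 0, -1], [0, 0, 0, 0, 0, 0, -1]]}}

```text
time: 7.85
tool_pos: [0.4569, -0.005, 0.0246]
orientation: [179.9, 0.1, -0.6]
contact_force: [-2.7, 0.5, 9.2]
opening: 0.0448
```

```bash
python3 d.py .457 -.005 .024
```

```text
[ 0.4569 -0.005   0.0246] [ 1.7994e+02  5.0000e-02 -5.6000e-01] tool delta mm [ 0.1 -0.   0.6] rot to vertical [0.06 0.05 0.  ] [-2.7  0.5  9.2] 0.0448
```

>>> {"method": "play_rows", "body": {"steps": [[0, 0, 0, 0, 0, 0, -1], [0, 0, 0, 0, 0, 0, -1], [0, 0, 0, 0, 0, 0, -1], [0, 0, 0, 0, 0, 0, -1]]}}

```text
time: 8.18
tool_pos: [0.4568, -0.005, 0.0249]
orientation: [179.9, 0.0, -0.5]
contact_force: [0.5, 0.1, -1.9]
opening: 0.0449
```

```bash
python3 d.py .457 -.005 .024;python3 - <<'E'
from h import *
s,im=shot('w9')
save('c9',cv2.resize(im[170:330,220:420],(750,600),interpolation=2)[:, :])
E
```

```text
[ 0.4568 -0.005   0.0249] [ 1.7992e+02  4.0000e-02 -5.5000e-01] tool delta mm [0.2 0.  0.9] rot to vertical [0.08 0.04 0.  ] [ 0.5  0.1 -1.9] 0.0449
8.1833 [ 0.45678784 -0.00499243  0.0249059 ] [ 1.79924278e+02  4.24449133e-02 -5.45947755e-01] 0.16839005606503202 [  21.   29.  -28.  123.   25.   33. -116.]
```

View pics/c9.png

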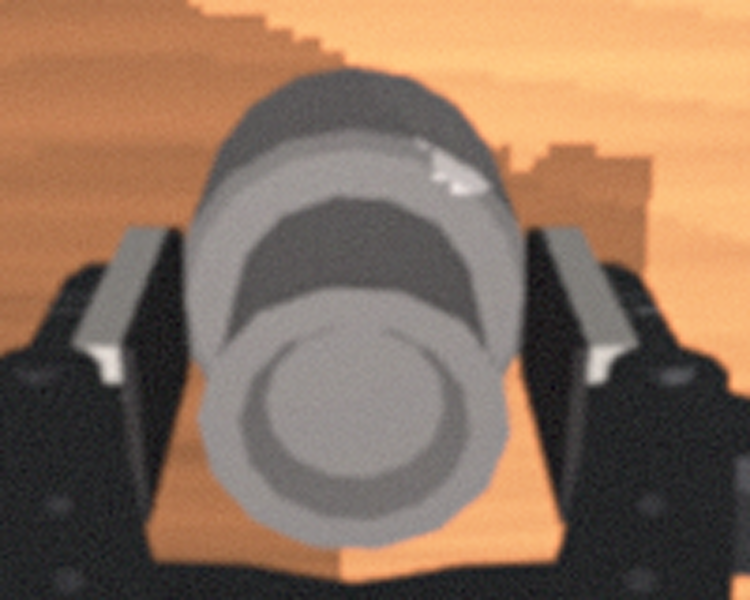

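```bash
python3 - <<'E'
from h import *
s,im=pickle.load(open('w9.pkl','rb'))
print(onz(wray((220+354/3.75,170+412/3.75),s),.066))
p=onz(wray((220+354/3.75,170+68/3.75),s),0);print('far base',p,p[0]-.024)
E
```

```text
[ 0.45759451 -0.00427014  0.066     ]
far base [ 0.47940956 -0.00463544  0.        ] 0.45540956441103475
```

>>> {"method": "play_rows", "body": {"steps": [[0, 0, -8, 0, 0, 0, -1], [0, 0, -15, 0, 0, 0, -1], [0, 0, -25, 0, 0, 0, -1], [0, 0, -30, 0, 0, 0, -1], [0, 0, -30, 0, 0, 0, -1], [0, 0, -20, 0, 0, 0, -1], [0, 0, 0, 0, 0, 0, -1]]}}

```text
time: 8.82
tool_pos: [0.4539, -0.0035, 0.1584]
orientation: [-180.0, 0.5, -0.4]
contact_force: [-0.2, 0.3, -1.0]
opening: 0.0443
```

```bash
python3 d.py .5866 -.2595 .16;python3 - <<'E'
from h import *
s,im=shot('w10')
save('c10',cv2.resize(im[170:330,220:420],(750,600),interpolation=2)[:, :])
E
```

```text
[ 0.4539 -0.0035  0.1584] [-179.95    0.49   -0.38] tool delta mm [134.4 255.2  -2.9] rot to vertical [-0.05  0.49 -0.  ] [-0.2  0.3 -1. ] 0.0443
8.8167 [ 0.4538856  -0.00345427  0.15844293] [-179.9530658     0.49415783   -0.38027886] 1.540176428094057 [  29.   15.  -36.  119.   12.   50. -104.]
```

View pics/c10.png

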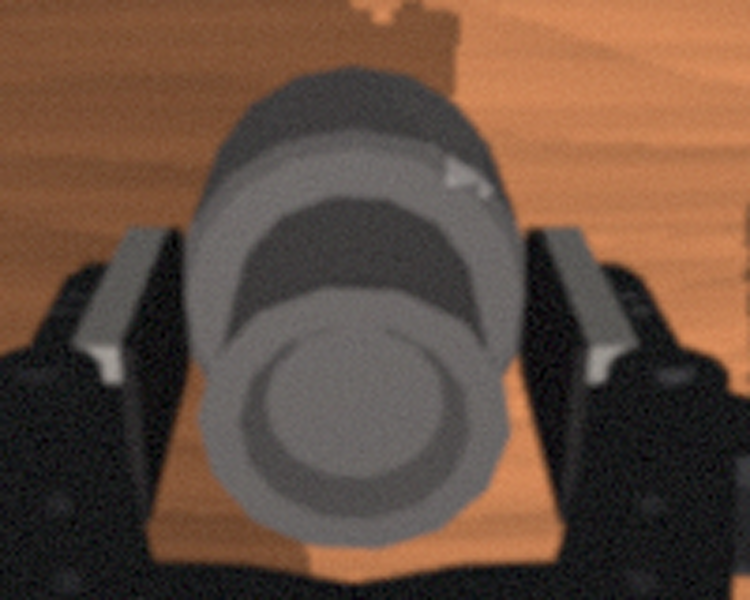

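>>> {"method": "play_rows", "body": {"steps": [[8, 15, -2, 0, 0.5, 0, -1], [14, 27, -1, 0, 0, 0, -1], [14, 27, 0, 0, 0, 0, -1], [14, 27, 0, 0, 0, 0, -1], [14, 27, 0, 0, 0, 0, -1], [14, 27, 0, 0, 0, 0, -1], [14, 27, 0, 0, 0, 0, -1], [14, 27, 0, 0, 0, 0, -1], [7, 13, 0, 0, 0, 0, -1], [0, 0, 0, 0, 0, 0, -1]]}}

```text
time: 9.7
tool_pos: [0.5609, -0.2286, 0.1466]
orientation: [-179.9, 1.0, 0.0]
contact_force: [-0.5, 1.0, 0.1]
opening: 0.0447
```

```bash
python3 d.py .5866 -.2595 .16
```

```text
[ 0.5609 -0.2286  0.1466] [-1.7986e+02  1.0200e+00  2.0000e-02] tool delta mm [ 25.5  30.9 -13.9] rot to vertical [-0.14  1.02 -0.  ] [-0.5  1.   0.1] 0.0447
```

>>> {"method": "play_rows", "body": {"steps": [[3, 3, -14, 0, 0.5, 0, -1], [10, 13, -1, 0, 0.5, 0, -1], [10, 13, 0, 0, 0, 0, -1], [0, 0, 0, 0, 0, 0, -1], [0, 0, 0, 0, 0, 0, -1]]}}

```text
time: 10.12
tool_pos: [0.5809, -0.2528, 0.1587]
orientation: [-179.5, 0.5, 0.3]
contact_force: [-0.1, 0.1, -0.5]
opening: 0.0446
```

```bash
python3 d.py .5866 -.2595 .15; python3 - <<'E'
from h import *
s,im=shot('w11')
for n in('scene','top'): np.save(n+'1.npy',read_camera(n))
a=np.load('scene1.npy')[170:250,190:290];b=np.load('top1.npy')[130:210,350:450]
save('c11',np.vstack([np.hstack([cv2.resize(a,(400,320),interpolation=2),cv2.resize(b,(400,320),interpolation=2)]),np.hstack([cv2.resize(im[170:330,220:420],(400,280)),im[100:380,120:520]])]))
E
```

```text
[ 0.5809 -0.2528  0.1587] [-179.48    0.46    0.25] tool delta mm [5.7 6.8 8.6] rot to vertical [-0.52  0.46 -0.  ] [-0.1  0.1 -0.5] 0.0446
10.1167 [ 0.58092066 -0.25276683  0.15873797] [-179.48309111    0.45862848    0.25026558] 0.6881335792159283 [ 42.  32. -28.  94.  17.  59. -82.]
```

View pics/c11.png

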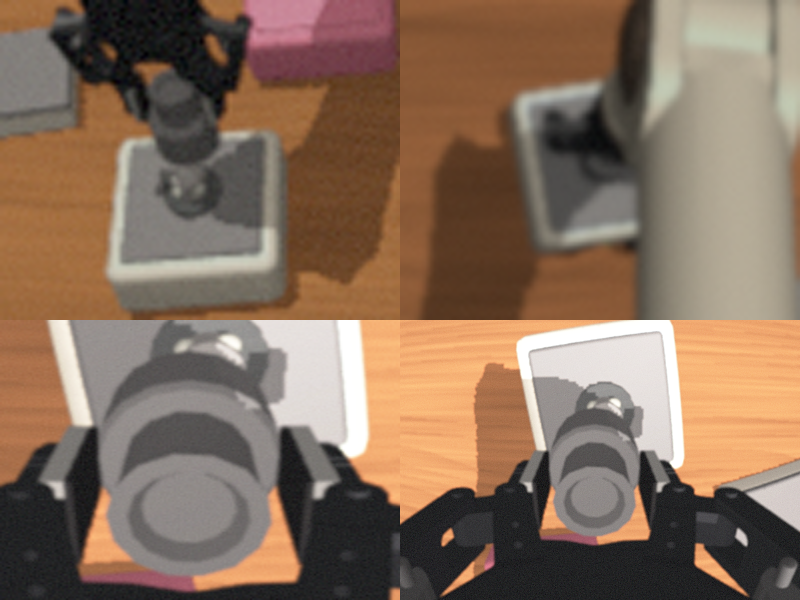

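>>> {"method": "play_rows", "body": {"steps": [[3, 3.5, 2, -0.25, 0.25, 0, -1], [2.5, 3, 2, -0.25, 0.2, 0, -1], [0, 0, 0, 0, 0, 0, -1], [0, 0, 0, 0, 0, 0, -1]]}}

```text
time: 10.6
tool_pos: [0.5861, -0.257, 0.1549]
orientation: [179.9, -0.0, 0.5]
contact_force: [-0.2, -0.0, -0.8]
opening: 0.0445
```

```bash
python3 d.py .5866 -.2595 .14
```

```text
[ 0.5861 -0.257   0.1549] [ 1.7994e+02 -2.0000e-02  4.7000e-01] tool delta mm [ 0.5  2.5 14.9] rot to vertical [ 0.06 -0.02 -0.  ] [-0.2 -0.  -0.8] 0.0445
```

>>> {"method": "play_rows", "body": {"steps": [[0.5, 2, 4, 0, 0, 0, -1], [0, 0.8, 5, 0, 0, 0, -1], [0, 0, 0, 0, 0, 0, -1], [0, 0, 0, 0, 0, 0, -1]]}}

```text
time: 10.93
tool_pos: [0.5864, -0.2597, 0.1447]
orientation: [180.0, 0.0, 0.5]
contact_force: [-0.7, 0.7, -0.5]
opening: 0.0445
```

```bash
python3 d.py .5866 -.2595 .14; python3 - <<'E'
from h import *
s,im=shot('w12')
a=read_camera('scene')[170:250,190:290]
save('c13',np.hstack([cv2.resize(a,(400,320),interpolation=2),cv2.resize(im[130:290,220:420],(400,320),interpolation=2)]))
E
```

```text
[ 0.5864 -0.2597  0.1447] [1.7996e+02 1.0000e-02 4.9000e-01] tool delta mm [ 0.2 -0.2  4.7] rot to vertical [0.04 0.01 0.  ] [-0.7  0.7 -0.5] 0.0445
10.9333 [ 0.58644385 -0.25971286  0.14469006] [1.79955517e+02 1.22647627e-02 4.94441137e-01] 0.7497730884551427 [ 41.  33. -28.  94.  18.  57. -82.]
```

View pics/c13.png

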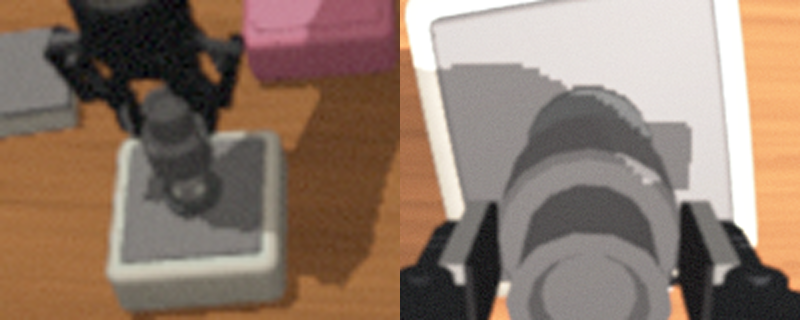

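>>> {"method": "play_rows", "body": {"steps": [[0, 0, 5, 0, 0, 0, -1], [0, 0, 5, 0, 0, 0, -1], [0, 0, 5, 0, 0, 0, -1], [0, 0, 0, 0, 0, 0, -1]]}}

```text
time: 11.37
tool_pos: [0.5866, -0.2598, 0.1286]
orientation: [179.9, -0.0, 0.5]
contact_force: [-1.0, -0.4, -1.0]
opening: 0.044
```

```bash
python3 d.py .5866 -.2595 .118
```

```text
[ 0.5866 -0.2598  0.1286] [ 1.7994e+02 -2.0000e-02  4.8000e-01] tool delta mm [ 0.  -0.3 10.6] rot to vertical [ 0.06 -0.02 -0.  ] [-1.  -0.4 -1. ] 0.044
```

>>> {"method": "play_rows", "body": {"steps": [[0, 0, 4, 0, 0, 0, -1], [0, 0, 4, 0, 0, 0, -1], [0, 0, 0, 0, 0, 0, -1]]}}

```text
time: 11.62
tool_pos: [0.5863, -0.2597, 0.1193]
orientation: [180.0, 0.0, 0.5]
contact_force: [-0.6, 0.4, -1.2]
opening: 0.0441
```

```bash
python3 d.py .5866 -.2595 .118
```

```text
[ 0.5863 -0.2597  0.1193] [1.7997e+02 2.0000e-02 4.9000e-01] tool delta mm [ 0.3 -0.2  1.3] rot to vertical [0.03 0.02 0.  ] [-0.6  0.4 -1.2] 0.0441
```

>>> {"method": "play_rows", "body": {"steps": [[0, 0, 3, 0, 0, 0, -1], [0, 0, 3, 0, 0, 0, -1]]}}

```text
time: 11.78
tool_pos: [0.588, -0.2601, 0.1148]
orientation: [179.9, -0.2, 0.5]
contact_force: [-0.6, 1.0, 9.6]
opening: 0.0447
```

>>> {"method": "play_rows", "body": {"steps": [[0, 0, 3, 0, 0, 0, -1], [0, 0, 3, 0, 0, 0, -1]]}}

```text
time: 11.95
tool_pos: [0.5895, -0.2602, 0.1111]
orientation: [179.8, -0.3, 0.5]
contact_force: [-2.0, 1.0, 3.6]
opening: 0.0446
```

>>> {"method": "play_rows", "body": {"steps": [[-1.5, 0, 1.5, 0, -0.3, 0, -1], [-1, 0, 1.5, 0, 0, 0, -1], [0, 0, 0, 0, 0, 0, -1]]}}

```text
time: 12.2
tool_pos: [0.5865, -0.2599, 0.107]
orientation: [179.8, 0.0, 0.5]
contact_force: [0.8, -1.1, -5.8]
opening: 0.0443
```

```bash
python3 d.py .5866 -.2595 .104; python3 - <<'E'
from h import *
s,im=shot('w14')
a=read_camera('scene')[170:250,190:290]
save('c14',np.hstack([cv2.resize(a,(400,320),interpolation=2),cv2.resize(im[130:290,220:420],(400,320),interpolation=2)]))
E
```

```text
[ 0.5865 -0.2599  0.107 ] [1.7983e+02 3.0000e-02 5.0000e-01] tool delta mm [ 0.1 -0.4  3. ] rot to vertical [0.17 0.03 0.  ] [ 0.8 -1.1 -5.8] 0.0443
12.2 [ 0.58650804 -0.25993665  0.10699054] [1.79832612e+02 3.18748398e-02 5.03871976e-01] 0.5478207825513814 [ 41.  36. -27.  95.  19.  53. -83.]
```

View pics/c14.png

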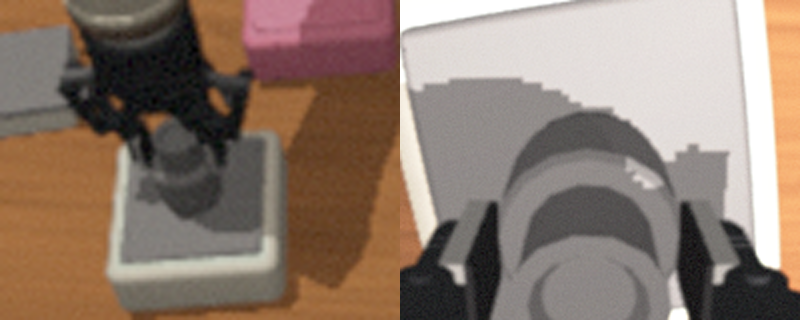

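>>> {"method": "play_rows", "body": {"steps": [[-0.3, 0, 2.5, 0, 0, 0, -1], [-0.3, 0, 2.5, 0, 0, 0, -1], [0, 0, 1, 0, 0, 0, -1]]}}

```text
time: 12.55
tool_pos: [0.5865, -0.26, 0.1015]
orientation: [179.8, -0.0, 0.5]
contact_force: [-3.3, 0.8, 5.8]
opening: 0.0442
```

```bash
python3 d.py .5866 -.2595 .1005
```

```text
[ 0.5865 -0.26    0.1015] [ 1.7983e+02 -1.0000e-02  4.9000e-01] tool delta mm [ 0.1 -0.5  1. ] rot to vertical [ 0.17 -0.01 -0.  ] [-3.3  0.8  5.8] 0.0442
```

>>> {"method": "play_rows", "body": {"steps": [[0, 0, 2, 0, 0, 0, -1], [0, 0, 1.5, 0, 0, 0, -1], [0, 0, 1.5, 0, 0, 0, -1]]}}

```text
time: 12.8
tool_pos: [0.5867, -0.26, 0.1001]
orientation: [179.8, 0.0, 0.5]
contact_force: [-3.8, 1.1, 9.4]
opening: 0.0441
```

```bash
python3 d.py .5866 -.2595 .1005
```

```text
[ 0.5867 -0.26    0.1001] [1.7975e+02 1.0000e-02 4.7000e-01] tool delta mm [-0.1 -0.5 -0.4] rot to vertical [0.25 0.01 0.  ] [-3.8  1.1  9.4] 0.0441
```

>>> {"method": "play_rows", "body": {"steps": [[0, 0, 2.5, 0, 0, 0, -1], [0, 0, 2.5, 0, 0, 0, -1]]}}

```text
time: 12.97
tool_pos: [0.5868, -0.26, 0.0987]
orientation: [179.7, 0.0, 0.5]
contact_force: [-6.3, 2.7, 15.9]
opening: 0.0441
```

```bash
python3 d.py .5866 -.2595 .1005; python3 - <<'E'
from h import *
s,im=shot('w15')
for i in range(8): a=read_camera('scene'); q=observe(); print(q['time'],q['tool_pos'].round(4),q['contact_force'].round(1))
save('c15',np.hstack([cv2.resize(a[170:250,190:290],(400,320),interpolation=2),cv2.resize(im[130:290,220:420],(400,320),interpolation=2)]))
save('s3',a)
E
```

```text
[ 0.5868 -0.26    0.0987] [1.7967e+02 1.0000e-02 4.6000e-01] tool delta mm [-0.2 -0.5 -1.8] rot to vertical [0.33 0.01 0.  ] [-6.3  2.7 15.9] 0.0441
12.9667 [ 0.58680833 -0.26000693  0.09868777] [1.79671571e+02 8.88186484e-03 4.60571102e-01] 0.8387977610522014 [ 40.  36. -26.  96.  20.  53. -83.]
13.0667 [ 0.5868 -0.2601  0.0989] [-4.6  1.8 12.5]
13.1167 [ 0.5868 -0.26    0.0989] [-6.   1.7 12.4]
13.1667 [ 0.5868 -0.26    0.0989] [-5.   1.7 12.3]
13.2167 [ 0.5868 -0.2601  0.0989] [-5.2  2.4 12.5]
13.2667 [ 0.5868 -0.26    0.0989] [-4.8  1.9 12.3]
13.3167 [ 0.5868 -0.26    0.099 ] [-5.4  1.6 12.3]
13.3667 [ 0.5868 -0.26    0.0989] [-6.   2.8 12.3]
13.4167 [ 0.5868 -0.26    0.0989] [-5.1  1.  12.9]
```

View pics/c15.png

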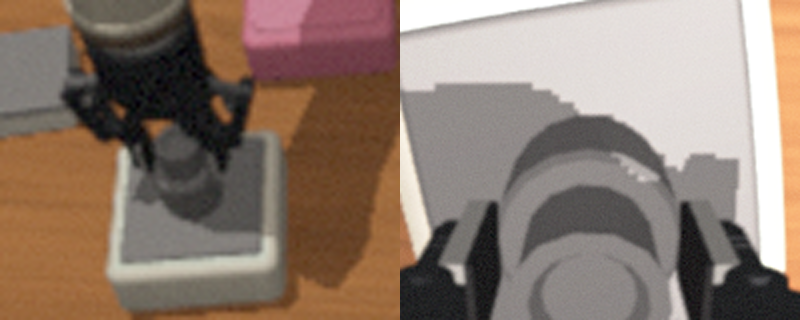

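View pics/s3.png

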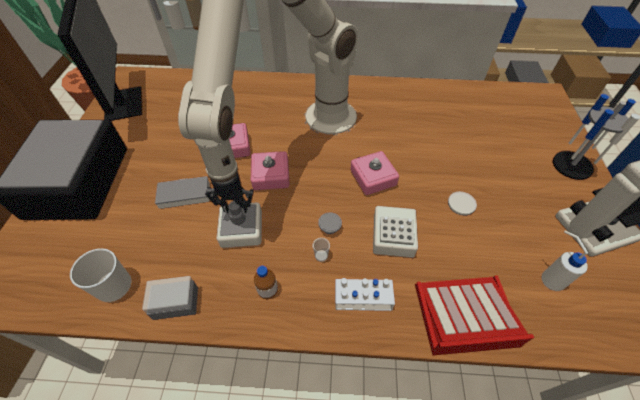

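The push holds at a steady 12.4 N, and the head is seated upright. All the other things stand where they were, so I'll hand in.

```bash
python3 -c "
from h import *
print(finish_job())"
```

```text
the job is handed in; nothing more can be done
None
```

The cup-shaped head is on the white mixer's stud, clicked past the spring balls. I handed the job in at about 13.4 s with the arm still gripping it and pressing it down.

- **Grasp:** I gripped the head round its skirt. The first grip was poor: the head leaned a few degrees and the opening read 38 mm. I let go, re-centred and gripped again, upright this time, at about 45 mm.
- **Click:** The push force rose to about 9.6 N at the balls, fell to 3.6 N, and then showed a short downward pull as the lip passed them.
- **Final press:** Over the last 0.35 s checked, the force held at about 12.3 to 12.9 N. By the ring's spring figures that is about 4.4 mm of its 5 mm travel. The tool height suggests about 5 mm, so the two differ by about half a millimetre, but both are well past halfway.
- **Side load:** A steady sideways force of about 5 N remained on the tool. The last pictures showed the head straight on the stud.
- **Other things:** In the last scene picture they all stood where they were at the start.

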